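Start the surface grinder at its control desk

TASK

Start the surface grinder at its control desk: with shut fingertips push its three black knobs fully in, each lightly, first the magnet (middle knob), then the wheel (right-hand knob, seen from the robot), and last the coolant (left-hand knob), so that no coolant runs onto a standing wheel. Grip and pull nothing, keep off the big emergency stop, do not shove the desk, and leave the things lying around it where they are.

Things in the scene. Friction and masses are not known exactly. Their poses are not given: they have to be found in the camera images.
- desk: Green-grey control desk, about 4.5 kg, loose on rubber feet: 200 mm deep (x), 340 wide (y), 46 high in front, 100 at the back; its grey top panel rises 15 degrees away from the robot. Origin: centre of its footprint; x points away from the robot, y left, turned at most 0.35 rad. Left to right at y = 115, 35, -45, -125 mm: coolant, magnet, wheel knobs, emergency stop. Lamps and meter above them are dead.
- magnet_top (a point): Centre of the top of the magnet knob (middle of three like knobs; horseshoe symbol on the plate above it): black head 35 mm across on a 20 mm steel stem, top 30 mm above the panel while out, 23 when in; steel ring 39 mm wide, 5 high. Knobs are 80 mm apart. The point moves with the knob; z is the knob's axis, square to the panel, pointing out (15 degrees off vertical, towards the robot).
- magnet (a joint): How far the magnet knob's stem is pushed in along its axis (into the panel), m: 0 = out (off), 0.007 = fully in (on). It moves with a steady drag of about 4 N, has no spring and stays where it is left; 0.0055 or more counts as in. Once it is in, the sprung head gives up to 4 mm more under 7 to 17 N, and springs back when released.
- wheel_top (a point): Centre of the top of the wheel knob, the right-hand one of the three black knobs (ring-shaped wheel symbol above it); same shape as the magnet knob.
- wheel (a joint): How far the wheel knob is pushed in, like joint magnet.
- coolant_top (a point): Centre of the top of the coolant knob, the left-hand one of the three black knobs (water-drop symbol above it); same shape as the magnet knob.
- coolant (a joint): How far the coolant knob is pushed in, like joint magnet.
- estop_top (a point): Centre of the top of the emergency stop, at the right-hand end of the panel: a larger red mushroom head, 46 mm across, its top 34 mm above the panel, on a yellow disc. Not to be pressed.
- estop (a joint): How far the emergency stop is pushed in, m: 0 = out, as it must stay; 0.007 = pressed.
- oiler: Loose bystander: a bright steel oil can, 64 mm across and 84 mm high, with a thin brass spout up to 133 mm, standing on the bench left of the desk. Origin: centre of its underside.
- dresser: Loose bystander: a dark grey abrasive dressing stick, 150 x 25 x 25 mm, lying on the bench right of the desk. Origin: centre of its underside.
- spanner: Loose bystander: a flat spanner, 170 mm long, lying on the bench in front of the desk. Origin on its underside.
- parallel: Loose bystander: a ground steel parallel, 125 x 14 x 30 mm, standing on edge on the bench behind the desk. Origin: centre of its underside.

How it is judged:
On the way, in this order (a step that is already met when the one before it is completed fails the run):
1. the magnet knob is pushed in while the wheel and coolant knobs are still out (value of joint magnet above 0.0055 m and value of joint each of wheel, coolant below 0.002 m), for 0.1 s.
2. then the wheel knob is pushed in while the coolant knob is still out (value of joint each of magnet, wheel above 0.0055 m and value of joint coolant below 0.002 m), for 0.1 s.
3. then the coolant knob is pushed in (value of joint each of magnet, wheel, coolant above 0.0055 m), for 0.1 s.
At the end, for the whole second after the job is handed in: Magnet, wheel and coolant knobs all in (each at least 5.5 of 7 mm), emergency stop out (under 2 mm), the desk flat, at rest and within 15 mm of its place; oil can, dressing stick, spanner and parallel within 20 mm of theirs, can and parallel upright (all of step 3 and value of joint estop below 0.002 m and distance of desk from where it was at the start of the episode below 0.015 m and angle between desk's own z axis and vertical below 0.05 rad and linear speed of desk below 0.01 m/s and distance of each of oiler, dresser, spanner, parallel from where it was at the start of the episode below 0.02 m and angle between each of oiler, parallel's own z axis and vertical below 0.2 rad); the robot touches nothing.
It fails at once if a knob is pushed in before its turn (wheel before magnet, or coolant before wheel) ((value of joint wheel above 0.0035 m and value of joint magnet below 0.0045 m) or (value of joint coolant above 0.0035 m and value of joint wheel below 0.0045 m)).
It fails at once if the emergency stop is pressed (value of joint estop above 0.002 m).
It fails at once if the desk or a knob is pressed hard (over 30 N) (contact force between any of the fingers, the arm and desk above 30 N).
It fails at once if the desk is shoved more than 15 mm, lifted or tipped (distance of desk from where it was at the start of the episode above 0.015 m or angle between desk's own z axis and vertical above 0.05 rad).
It fails at once if a thing lying around the desk is moved more than 20 mm or picked up (distance of any of oiler, dresser, spanner, parallel from where it was at the start of the episode above 0.02 m).
It also fails if it takes over 35 s, if anything falls off the work surface, if the arm or the gripper's body presses on something with over 40 N, if the wrist force passes 120 N, or if a joint passes its speed limit or range.

ROBOT

A 6-joint arm with a two-finger parallel gripper is mounted at the origin on the work surface. World frame = base frame: x ahead of the robot, y to its left, z up, the work surface at z = 0. Lengths are in m, angles in rad, forces in N, time in s.
With the tool pointing down it reaches from about 0.225 to 0.725 m from the base axis. Payload 3.1 kg.
Tool frame: the origin (TCP) lies midway between the tips of the shut fingers; the grasp point (between the pads) lies 19 mm behind it; z points along the fingers, y is the direction in which the jaws open and shut (so a half turn about z gives the same grasp; the last joint's range is limited). The gripper opens to 85 mm and grips with 20 to 120 N. Pads are 22 mm wide; open, the fingers measure 114 mm over their backs; the gripper's body (76 mm by 85 mm) begins 54 mm behind the grasp point. The pads swing forward as they close: fully open they stand 13 mm farther back than shut.
Start: joints at [-1.438, 0.048, 0.099, 1.622, 0, 1.443], TCP at [0.135, -0.507, 0.231] pointing down, gripper open.
Joint ranges: [-2.91, 2.91], [-0.99, 1.94], [-1.21, 1.42], [-2.12, 2.29], [-1.49, 1.47], [-3.14, 3.14]. Speed limits (rad/s): [2.79, 2.79, 3.14, 3.14, 3.14, 3.14].

INTERFACE

Orientations are given as a unit quaternion [w, x, y, z].
In Python, from rig import r gives the robot as it stands. The module is installed in compiled form; this text tells all that it offers.
- The arm moves only by the shell command python3 -m handwheel 'ROWS' [FORCE]. ROWS is JSON, a list that holds one entry, the list of rows, each a list of 5 numbers: the shift along the tool's x, y, z in units of 0.8 m (1.0 is 0.8 m), then the turn about the tool's z in units of pi rad (1.0 is pi rad), then the gripper command: -1 is fully open, 1 is shut, values between are in proportion. A call has 1 to 12 rows; each row is the pose to reach, as a shift and turn from the pose commanded when the call began, along the tool's axes at that moment, turning the shorter way round; what a row does not reach only later rows make up. A row lasts 1/8 s, in which the tool goes at most 62.5 mm and 10.7 degrees, less where a joint would pass 70% of its speed; a pose out of reach is approached as far as the arm can. A call with a number of a shift or a turn outside -1 to 1 is refused whole. A call with a gripper value outside its range is refused whole. The fingers move at their own pace and stop on an object; FORCE is the grip in N (left out, the last holds). Time passes only in rows, so rows that repeat a pose let the fingers close. It gives the time, the measured TCP pose, the force and the opening at its end, in the units of the state.
- r.sense(): the state, without advancing time (a new reading comes with each control period).
- r.snapshot(name): name is "scene" or "top" or "wrist"; returns the picture (480x640x3 uint8, red, green, blue); there is no depth.
- r.calibration(name): a dict with "mtx" (3x3 intrinsics, pixels), "extrinsics" (4x4, takes a point from camera to world coordinates). Camera axes: x right, y down, z forward; pixel columns grow to the right and rows downward; lengths in m; the calibration is good to about 2 mm. A picture is of the moment at which its call begins: read the wrist's pose just before it. calibration takes no time and is no camera call; for the wrist camera it gives the pose at the moment of the call.
- r.job_done(): hands the job in, once; it reports no verdict.
The state is a dict: "t": time; "joint_positions": joint angles; "qd": joint speeds; "joint_torque": joint torques, N m; "ee_pos": TCP position; "tcp_rot": TCP orientation; "ft_force": force on the tool from outside, world axes, zero at the start; "torque": the same for the moment, N m; "grip_width": finger opening in m.
Only numpy, scipy, OpenCV 4.12 (cv2) and the standard library are available. Lean on these libraries where they do the work, as an engineer would, in place of code of your own. Each camera call takes 0.05 s, during which the arm holds its last target. There are 200 camera calls.

## Working session

There is one attempt and no reset: what is moved stays moved. The work goes in short steps, Python scripts to look and compute and a shell command to move; the robot and the scene stay as the last step left them, time stands still between calls to the robot, and variables do not carry over. Pictures are saved under pics/ and viewed, about 8 in all and at most 12, crops included, and the job is handed in when it is done.

```bash
mkdir -p pics; python3 - <<'E'
from rig import r
import cv2
for n in("scene","top"):
    cv2.imwrite(f"pics/{n}0.png",r.snapshot(n)[:,:,::-1]); c=r.calibration(n); print(n,c["mtx"].round(1).tolist(),c["extrinsics"].round(4).tolist())
s=r.sense(); print(s)
E
```

```text
scene [[485.1, 0.0, 314.3], [0.0, 485.1, 237.4], [0.0, 0.0, 1.0]] [[0.1629, 0.6513, -0.7411, 1.412], [0.9865, -0.1205, 0.111, -0.0664], [-0.017, -0.7492, -0.6622, 0.8051], [0.0, 0.0, 0.0, 1.0]]
top [[586.6, 0.0, 306.4], [0.0, 586.6, 237.4], [0.0, 0.0, 1.0]] [[-0.0187, -0.9986, 0.0493, 0.5471], [-0.9997, 0.0178, -0.0189, 0.0558], [0.018, -0.0496, -0.9986, 1.4057], [0.0, 0.0, 0.0, 1.0]]
{'t': 0.1, 'joint_positions': array([-1.43777506e+00,  4.86499177e-02,  9.77308423e-02,  1.62202109e+00,
        1.56250084e-06,  1.44298505e+00]), 'qd': array([-0.00132635, -0.00015033,  0.00147542, -0.00166342,  0.00023207,
       -0.00204312]), 'joint_torque': array([ 3.62248982e-03, -3.39848220e+01,  3.20937145e+01,  1.57690665e-02,
       -1.30573162e-04,  4.57427163e-06]), 'ee_pos': array([ 0.13529618, -0.50667863,  0.23023629]), 'tcp_rot': array([-1.07191853e-03,  9.91507275e-01,  1.30046817e-01, -2.01109613e-06]), 'ft_force': array([0.62643448, 0.60475815, 0.38799259]), 'torque': array([ 0.03083362, -0.02186763,  0.00828414]), 'grip_width': 0.08569162120558134}
```

View pics/top0.png

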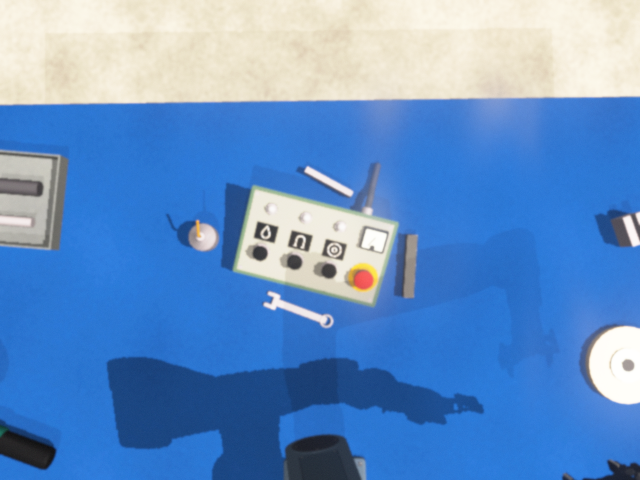

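View pics/scene0.png

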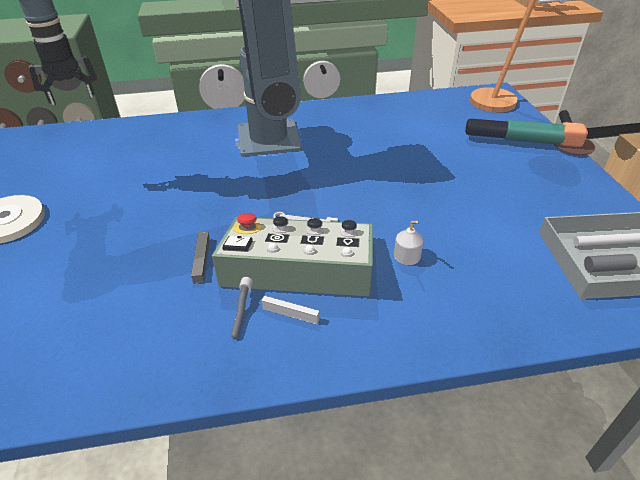

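```bash
python3 - <<'E'
import cv2,numpy as np
a=cv2.imread("pics/top0.png")[180:310,230:402]; b=cv2.imread("pics/scene0.png")[205:295,210:380]
f=lambda i:cv2.resize(i,None,fx=4,fy=4,interpolation=cv2.INTER_CUBIC)[:,:680]
cv2.imwrite("pics/crops.png",f(a)); cv2.imwrite("pics/cropb.png",f(b))
E
```

```text
(no output)
```

View pics/crops.png

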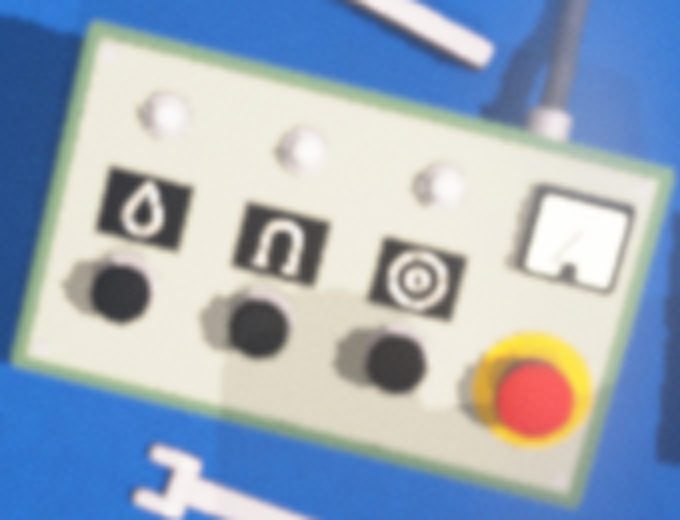

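View pics/cropb.png

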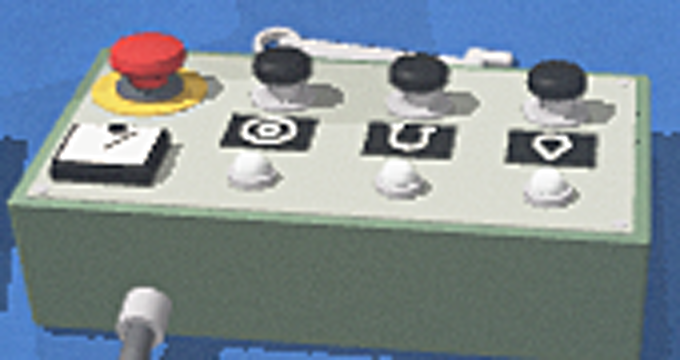

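```bash
cat > fit.py <<'E'
from rig import r
import numpy as np
from scipy.optimize import least_squares
def proj(n,P):
    c=r.calibration(n);E=np.linalg.inv(c["extrinsics"]);q=(P@E[:3,:3].T+E[:3,3])@c["mtx"].T
    return q[:,:2]/q[:,2:]
T=np.array([[121,292],[258,327],[396,362],[535,399],[92,22],[674,172],[577,508],[12,364]])/4+[229.6,179.6]
S=np.array([[556,75],[419,69],[282,62]])/4+[209.6,204.6]
t=np.tan(np.radians(15));s,c=np.sin(np.radians(15)),np.cos(np.radians(15))
def pts(p):
    k=[]
    for y,h in((.115,.03),(.035,.03),(-.045,.03),(-.125,.034)):
        k.append([p[3]-h*s,y,.046+(p[3]+.1)*t+h*c])
    k+=[[.1,.17,.1],[.1,-.17,.1],[-.1,-.17,.046],[-.1,.17,.046]]
    k=np.array(k);a,b=np.cos(p[2]),np.sin(p[2])
    return k@np.array([[a,-b,0],[b,a,0],[0,0,1]]).T+[p[0],p[1],0]
f=lambda p:np.r_[(proj("top",pts(p))-T).ravel(),(proj("scene",pts(p)[:3])-S).ravel()]
o=least_squares(f,[.55,.03,-.2,-.03])
print(o.x.round(4));print(o.fun.reshape(-1,2).round(1).tolist())
print(pts(o.x)[:4].round(4))
from scipy.spatial.transform import Rotation as R
st=r.sense();Rm=R.from_quat(np.roll(st["tcp_rot"],-1)).as_matrix();print(Rm.round(3))
yaw=o.x[2]
print("tool x ang",np.arctan2(Rm[1,0],Rm[0,0]),"desk yaw",yaw)
for nm,P in zip(("cool","mag","wheel"),pts(o.x)):
    print(nm,((P-st["ee_pos"])@Rm/.8).round(4))
E
python3 fit.py
```

```text
[ 0.5913  0.0146 -0.2698 -0.0353]
[[-0.5, -0.3], [-0.1, -0.1], [0.0, 0.0], [-0.0, 0.2], [-1.1, -1.0], [0.6, -0.6], [-0.0, 0.7], [-1.3, 0.2], [-0.6, 0.0], [-1.0, -0.4], [-1.1, -0.5]]
[[ 0.5804  0.1369  0.0923]
 [ 0.559   0.0598  0.0923]
 [ 0.5377 -0.0173  0.0923]
 [ 0.5154 -0.0941  0.0962]]
[[ 0.966  0.258 -0.   ]
 [ 0.258 -0.966  0.002]
 [ 0.    -0.002 -1.   ]]
tool x ang 0.2608322528728055 desk yaw -0.2697514994358956
cool [ 0.7449 -0.6334  0.174 ]
mag [ 0.6943 -0.5472  0.1738]
wheel [ 0.6437 -0.4609  0.1736]
```

```bash
python3 -m handwheel '[[[0.69,-0.545,0,0.169,1],[0.69,-0.545,0,0.169,1],[0.69,-0.545,0,0.169,1],[0.69,-0.545,0,0.169,1],[0.69,-0.545,0,0.169,1],[0.69,-0.545,0,0.169,1],[0.69,-0.545,0,0.169,1],[0.69,-0.545,0,0.169,1],[0.69,-0.545,0,0.169,1],[0.69,-0.545,0,0.169,1],[0.69,-0.545,0,0.169,1],[0.69,-0.545,0,0.169,1]]]'
```

```text
t: 1.6
ee_pos: [0.5352, -0.0219, 0.2304]
tcp_rot: [-0.022, 0.995, -0.095, 0.0]
ft_force: [0.1, 0.4, 0.3]
grip_width: 0.0001
```

```bash
python3 -m handwheel '[[[0,0,0.05,0,1],[0,0,0.08,0,1],[0,0,0.08,0,1],[0,0,0.08,0,1]]]'; python3 - <<'E'
from rig import r
import cv2
from fit import *
st=r.sense();im=r.snapshot("wrist")[:,:,::-1].copy();q=proj("wrist",pts(o.x));print(q.round(0).tolist(),proj("wrist",st["ee_pos"][None]),st["grip_width"],st["ft_force"])
cv2.imwrite("pics/w1.png",im)
E
```

```text
t: 2.1
ee_pos: [0.5352, -0.0217, 0.1684]
tcp_rot: [-0.022, 0.995, -0.095, 0.002]
ft_force: [-0.6, 0.1, -0.0]
grip_width: -0.0001
[ 0.5913  0.0146 -0.2698 -0.0353]
[[-0.5, -0.3], [-0.1, -0.1], [0.0, 0.0], [-0.0, 0.2], [-1.1, -1.0], [0.6, -0.6], [-0.0, 0.7], [-1.3, 0.2], [-0.6, 0.0], [-1.0, -0.4], [-1.1, -0.5]]
[[ 0.5804  0.1369  0.0923]
 [ 0.559   0.0598  0.0923]
 [ 0.5377 -0.0173  0.0923]
 [ 0.5154 -0.0941  0.0962]]
[[ 0.982 -0.19   0.008]
 [-0.19  -0.981  0.044]
 [-0.001 -0.045 -0.999]]
tool x ang -0.19118094122863105 desk yaw -0.2697514994358956
cool [ 0.0178 -0.2009  0.1042]
mag [ 0.01   -0.1013  0.0998]
wheel [ 0.0021 -0.0018  0.0953]
[[94.0, 229.0], [206.0, 239.0], [320.0, 249.0], [436.0, 263.0], [-44.0, -22.0], [570.0, 24.0], [460.0, 306.0], [78.0, 271.0]] [[322.01855992 303.34332398]] -0.0001282275830736461 [-0.624172    0.07344063 -0.01901217]
```

View pics/w1.png

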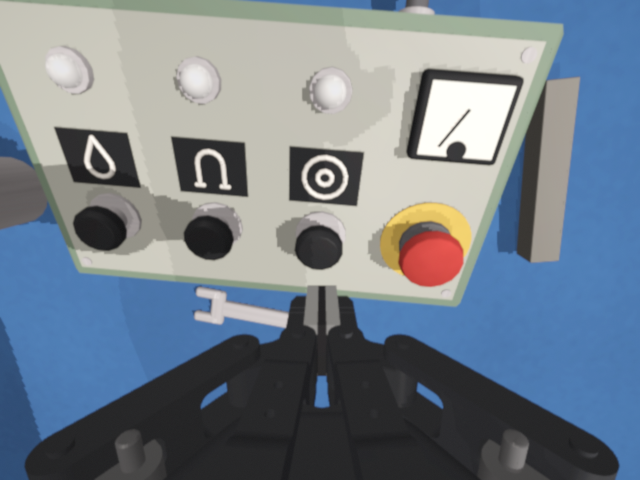

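```bash
python3 -m handwheel '[[[0.005,-0.1013,0.03,0.025,1],[0.005,-0.1013,0.03,0.025,1],[0.005,-0.1013,0.03,0.025,1],[0.005,-0.1013,0.085,0.025,1],[0.005,-0.1013,0.085,0.025,1],[0.005,-0.1013,0.085,0.025,1]]]'; python3 fit.py | tail -7; python3 - <<'E'
from rig import r
import cv2
cv2.imwrite("pics/w2.png",r.snapshot("wrist")[:,:,::-1]);cv2.imwrite("pics/s2.png",cv2.resize(r.snapshot("scene")[180:300,200:380,::-1],None,fx=4,fy=4,interpolation=2))
E
```

```text
t: 2.9
ee_pos: [0.5435, 0.0008, 0.1032]
tcp_rot: [-0.048, 0.995, -0.088, 0.0]
ft_force: [0.8, -0.5, 1.1]
grip_width: 0.0001
[[ 0.984 -0.176  0.009]
 [-0.176 -0.98   0.095]
 [-0.008 -0.095 -0.995]]
tool x ang -0.17693858381171462 desk yaw -0.2697514994358956
cool [ 0.0155 -0.1735  0.0302]
mag [ 0.0062 -0.0744  0.0208]
wheel [-0.003   0.0247  0.0114]
```

View pics/s2.png

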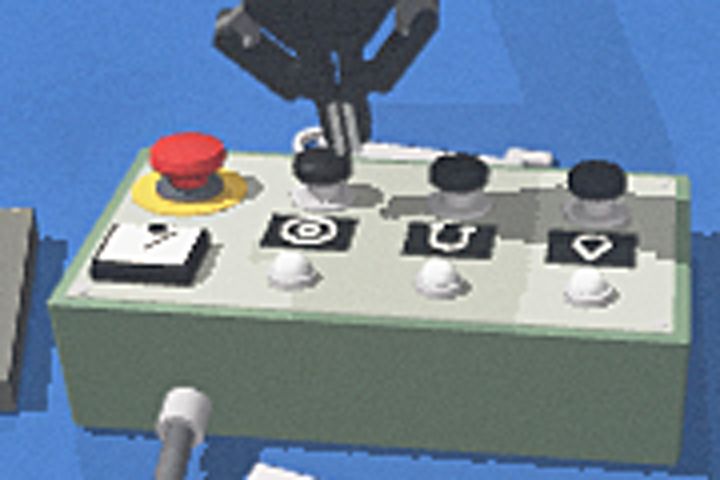

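View pics/w2.png

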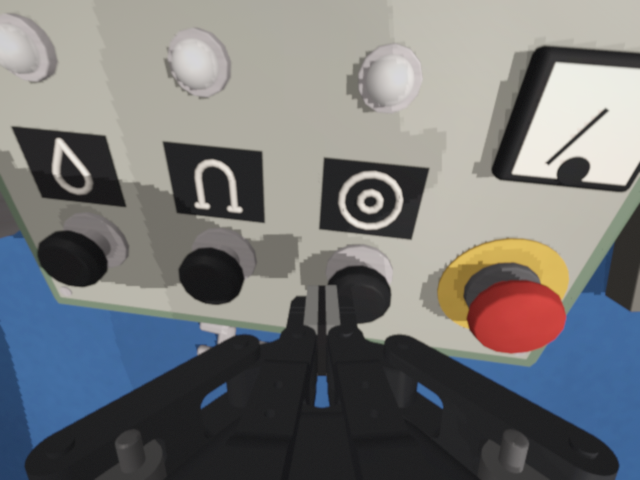

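```bash
python3 -m handwheel '[[[0,0,-0.03,0,1],[0,0,-0.06,0,1],[0,0,-0.06,0,1]]]'; python3 -c "
from rig import r
s=r.sense();print(s['joint_positions'].round(3),s['qd'].round(3),s['ft_force'])"; python3 fit.py | tail -7
```

```text
t: 3.38
ee_pos: [0.5458, -0.0047, 0.1549]
tcp_rot: [-0.047, 0.995, -0.089, 0.004]
ft_force: [0.6, -0.6, -0.6]
grip_width: -0.0001
[-0.187  0.087 -0.014  1.47   0.095  3.132] [ 0.001  0.021 -0.057 -0.018 -0.001  0.001] [ 0.60351979 -0.60057901 -0.56769419]
[[ 0.984 -0.176  0.017]
 [-0.177 -0.98   0.094]
 [ 0.    -0.095 -0.995]]
tool x ang -0.17769213646450507 desk yaw -0.2697514994358956
cool [ 0.0112 -0.1736  0.0951]
mag [ 0.002  -0.0745  0.0857]
wheel [-0.0072  0.0246  0.0762]
```

```bash
python3 -m handwheel '[[[0,0,0,-0.47,1],[0,0,0,-0.47,1],[0,0,0,-0.47,1],[0,0,0,-0.47,1],[0,0,0,-0.47,1],[0,0,0,-0.47,1],[0,0,0,-0.47,1],[0,0,0,-0.47,1],[0,0,0,-0.47,1],[0,0,0,-0.47,1]]]'; python3 -c "
from rig import r
s=r.sense();print(s['joint_positions'].round(3),s['ft_force'])"; python3 fit.py | tail -7
```

```text
t: 4.62
ee_pos: [0.5431, -0.0042, 0.1506]
tcp_rot: [-0.035, 0.796, 0.603, 0.032]
ft_force: [-0.8, 0.2, -0.1]
grip_width: 0.0002
[-0.187  0.09  -0.02   1.47   0.095  1.658] [-0.82850734  0.19846426 -0.10994491]
[[ 0.271  0.963  0.009]
 [ 0.958 -0.27   0.095]
 [ 0.094 -0.017 -0.995]]
tool x ang 1.2954937798722534 desk yaw -0.2697514994358956
cool [ 0.1747 -0.0016  0.0897]
mag [ 0.0752 -0.0012  0.0803]
wheel [-0.0244 -0.0008  0.0709]
```

```bash
python3 -m handwheel '[[[0.0755,-0.006,0.01,0,1],[0.0755,-0.006,0.01,0,1],[0.0755,-0.006,0.05,0,1],[0.0755,-0.006,0.065,0,1],[0.0755,-0.006,0.065,0,1],[0.0755,-0.006,0.065,0,1]]]'; python3 -c "
from rig import r
import cv2
s=r.sense();print(s['joint_positions'].round(3),s['ft_force'])
a=cv2.resize(r.snapshot('scene')[180:300,200:380,::-1],None,fx=3,fy=3,interpolation=2);cv2.imwrite('pics/s3.png',a)"; python3 fit.py | tail -7
```

```text
t: 5.38
ee_pos: [0.5559, 0.0594, 0.1059]
tcp_rot: [-0.034, 0.796, 0.604, 0.033]
ft_force: [-0.2, -0.3, 0.2]
grip_width: -0.0001
[-0.068  0.129 -0.066  1.371  0.095  1.776] [-0.17627986 -0.31755932  0.23980354]
[[ 0.269  0.963  0.012]
 [ 0.959 -0.269  0.095]
 [ 0.094 -0.014 -0.995]]
tool x ang 1.2972654147100662 desk yaw -0.2697514994358956
cool [0.0993 0.0034 0.0268]
mag [-0.0002  0.0036  0.0174]
wheel [-0.0998  0.0039  0.0079]
```

View pics/s3.png

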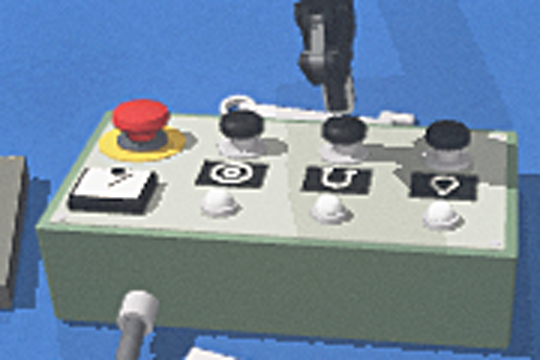

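The fingertip is directly over the magnet knob, so I'll step down.

```bash
python3 -m handwheel '[[[0,0,0.006,0,1],[0,0,0.010,0,1],[0,0,0.012,0,1],[0,0,0.012,0,1]]]'; python3 -m handwheel '[[[0,0.0005,0.001,0,1],[0,0.001,0.002,0,1],[0,0.001,0.003,0,1],[0,0.001,0.003,0,1]]]';python3 -m handwheel '[[[0,0.0005,0.001,0,1],[0,0.001,0.002,0,1],[0,0.001,0.003,0,1],[0,0.001,0.003,0,1]]]'
```

```text
t: 5.92
ee_pos: [0.5552, 0.0609, 0.0951]
tcp_rot: [-0.035, 0.796, 0.604, 0.032]
ft_force: [0.5, 0.4, -0.3]
grip_width: -0.0001
t: 6.42
ee_pos: [0.5564, 0.0607, 0.0936]
tcp_rot: [-0.035, 0.796, 0.604, 0.033]
ft_force: [-0.9, 0.1, 3.6]
grip_width: 0.0001
t: 6.92
ee_pos: [0.5572, 0.0606, 0.0905]
tcp_rot: [-0.035, 0.796, 0.604, 0.033]
ft_force: [-0.9, -1.5, 2.7]
grip_width: 0.0
```

```bash
for i in 1 2; do python3 -m handwheel '[[[0,0.0005,0.001,0,1],[0,0.001,0.002,0,1],[0,0.001,0.0025,0,1],[0,0.001,0.0025,0,1]]]' | sed -n '2p;4p'; done
```

```text
ee_pos: [0.5578, 0.0606, 0.0884]
ft_force: [-0.9, -1.6, 3.4]
ee_pos: [0.5584, 0.0606, 0.0867]
ft_force: [-2.6, -3.0, 5.7]
```

```bash
python3 -m handwheel '[[[0,0.0003,0.001,0,1],[0,0.0003,0.001,0,1],[0,0.0003,0.001,0,1]]]' | sed -n '2p;4p'; python3 -m handwheel '[[[0,0.0003,0.001,0,1],[0,0.0003,0.001,0,1],[0,0.0003,0.001,0,1]]]' | sed -n '2p;4p'
```

```text
ee_pos: [0.5585, 0.0605, 0.0864]
ft_force: [-4.3, -2.5, 6.4]
ee_pos: [0.5587, 0.0605, 0.0859]
ft_force: [-5.4, -3.3, 8.2]
```

```bash
python3 -m handwheel '[[[0,0,0.001,0,1],[0,0,0.0015,0,1],[0,0,0.0015,0,1]]]' | sed -n '1,2p;4p'; python3 -m handwheel '[[[0,0,-0.01,0,1],[0,0,-0.06,0,1],[0,0,-0.06,0,1],[0,0,-0.06,0,1]]]'|sed -n '1,2p;4p'; python3 - <<'E'
from rig import r
import cv2
cv2.imwrite("pics/s4.png",cv2.resize(r.snapshot("scene")[195:265,200:380,::-1],None,fx=4,fy=4,interpolation=2))
E
python3 fit.py|tail -3
```

```text
t: 9.05
ee_pos: [0.5589, 0.0604, 0.0852]
ft_force: [-4.9, -3.2, 9.9]
t: 9.55
ee_pos: [0.5588, 0.0568, 0.1309]
ft_force: [-0.3, 0.5, 0.2]
cool [0.099  0.0008 0.057 ]
mag [-0.0006  0.0009  0.0476]
wheel [-0.1001  0.001   0.0381]
```

View pics/s4.png

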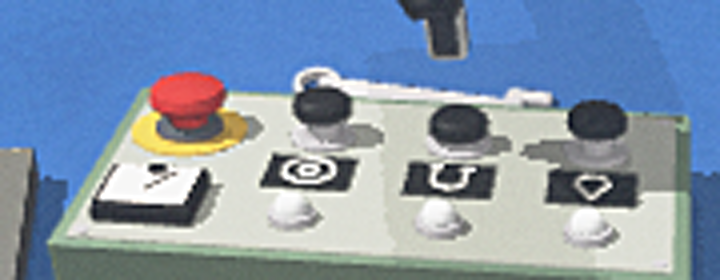

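```bash
python3 -m handwheel '[[[-0.1,-0.004,0,0,1],[-0.1,-0.004,0,0,1],[-0.1,-0.004,0.01,0,1],[-0.1,-0.004,0.025,0,1],[-0.1,-0.004,0.03,0,1],[-0.1,-0.004,0.03,0,1]]]'|sed -n '1,2p;4p'; python3 fit.py|tail -3;  python3 - <<'E'
from rig import r
import cv2
cv2.imwrite("pics/s5.png",cv2.resize(r.snapshot("scene")[195:265,200:380,::-1],None,fx=4,fy=4,interpolation=2))
E
```

```text
t: 10.35
ee_pos: [0.5339, -0.0162, 0.0993]
ft_force: [-0.4, 0.2, 0.2]
cool [0.1982 0.005  0.0275]
mag [0.0987 0.0051 0.0181]
wheel [-0.0009  0.0051  0.0087]
```

View pics/s5.png

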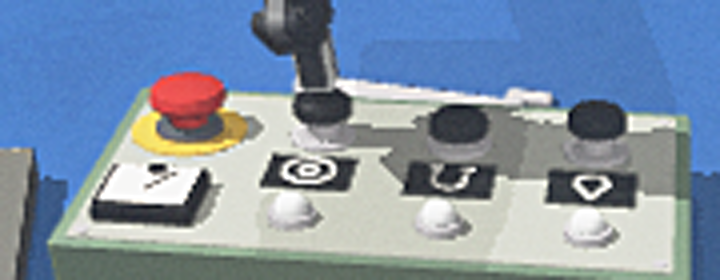

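```bash
python3 -m handwheel '[[[0,0.001,0.004,0,1],[0,0.001,0.007,0,1],[0,0.0015,0.008,0,1],[0,0.002,0.009,0,1],[0,0.0025,0.0105,0,1],[0,0.003,0.012,0,1],[0,0.003,0.013,0,1],[0,0.003,0.013,0,1]]]' | sed -n '1,2p;4p'; python3 -m handwheel '[[[0,0.0003,0.001,0,1],[0,0.0006,0.002,0,1],[0,0.0006,0.0025,0,1],[0,0.0006,0.0025,0,1]]]' | sed -n '1,2p;4p'
```

```text
t: 11.4
ee_pos: [0.5367, -0.017, 0.0897]
ft_force: [-2.1, -0.8, 3.6]
t: 11.9
ee_pos: [0.5372, -0.0171, 0.0877]
ft_force: [-1.5, -1.7, 2.7]
```

```bash
for i in 1 2; do python3 -m handwheel '[[[0,0.0003,0.001,0,1],[0,0.0005,0.002,0,1],[0,0.0005,0.002,0,1],[0,0.0005,0.002,0,1]]]' | sed -n '2p;4p'; done
```

```text
ee_pos: [0.5376, -0.0171, 0.0868]
ft_force: [-3.5, -2.0, 5.2]
ee_pos: [0.5379, -0.0172, 0.0858]
ft_force: [-5.6, -2.7, 8.3]
```

```bash
python3 -m handwheel '[[[0,0,0.001,0,1],[0,0,0.002,0,1],[0,0,0.002,0,1]]]' | sed -n '2p;4p'; python3 -m handwheel '[[[0,0,-0.01,0,1],[0,0,-0.06,0,1],[0,0,-0.06,0,1],[0,0,-0.06,0,1]]]'|sed -n '1,2p;4p'; python3 - <<'E'
from rig import r
import cv2
cv2.imwrite("pics/s6.png",cv2.resize(r.snapshot("scene")[195:265,200:380,::-1],None,fx=4,fy=4,interpolation=2))
E
python3 fit.py|tail -3
```

```text
ee_pos: [0.5382, -0.0172, 0.0849]
ft_force: [-4.6, -3.0, 10.2]
t: 13.78
ee_pos: [0.5378, -0.0208, 0.1302]
ft_force: [-1.0, 0.7, -1.1]
cool [1.989e-01 1.000e-04 6.560e-02]
mag [0.0994 0.0002 0.0562]
wheel [-0.0002  0.0004  0.0467]
```

View pics/s6.png

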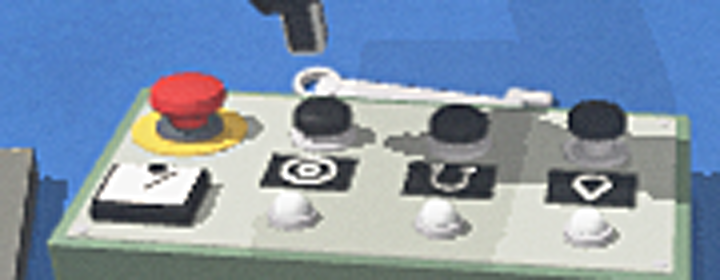

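```bash
python3 -m handwheel '[[[0.199,-0.005,0,0,1],[0.199,-0.005,0,0,1],[0.199,-0.005,0,0,1],[0.199,-0.005,0,0,1],[0.199,-0.005,0.03,0,1],[0.199,-0.005,0.05,0,1],[0.199,-0.005,0.057,0,1],[0.199,-0.005,0.057,0,1]]]'|sed -n '1,4p'; python3 fit.py|tail -3
```

```text
t: 14.82
ee_pos: [0.5763, 0.1364, 0.0996]
tcp_rot: [-0.035, 0.796, 0.604, 0.032]
ft_force: [-0.5, 0.9, -0.2]
cool [0.0012 0.0049 0.0092]
mag [-0.0984  0.0051 -0.0001]
wheel [-0.198   0.0053 -0.0095]
```

```bash
python3 -m handwheel '[[[0,0.001,0.004,0,1],[0,0.001,0.007,0,1],[0,0.0015,0.008,0,1],[0,0.002,0.009,0,1],[0,0.0025,0.0105,0,1],[0,0.003,0.012,0,1],[0,0.003,0.013,0,1],[0,0.003,0.013,0,1]]]' | sed -n '1,2p;4p'; python3 -m handwheel '[[[0,0.0003,0.001,0,1],[0,0.0006,0.002,0,1],[0,0.0006,0.0025,0,1],[0,0.0006,0.0025,0,1]]]' | sed -n '1,2p;4p';python3 -m handwheel '[[[0,0.0003,0.001,0,1],[0,0.0005,0.002,0,1],[0,0.0005,0.002,0,1],[0,0.0005,0.002,0,1]]]' | sed -n '2p;4p'
```

```text
t: 15.82
ee_pos: [0.5794, 0.1371, 0.0901]
ft_force: [-1.3, -1.4, 2.5]
t: 16.32
ee_pos: [0.5799, 0.1371, 0.088]
ft_force: [-1.3, -1.8, 3.6]
ee_pos: [0.5802, 0.137, 0.0869]
ft_force: [-2.0, -3.5, 5.5]
```

```bash
python3 -m handwheel '[[[0,0.0003,0.001,0,1],[0,0.0005,0.002,0,1],[0,0.0005,0.002,0,1],[0,0.0005,0.002,0,1]]]' | sed -n '2p;4p'; python3 -m handwheel '[[[0,0,0.001,0,1],[0,0,0.002,0,1],[0,0,0.002,0,1]]]' | sed -n '2p;4p'; python3 -m handwheel '[[[0,0,-0.01,0,1],[0,0,-0.06,0,1],[0,0,-0.1,0,1],[0,0,-0.12,0,1],[0,0,-0.12,0,1]]]'|sed -n '1,2p;4p'; python3 - <<'E'
from rig import r
import cv2,numpy as np
n=r.snapshot("scene")[:,:,::-1];t=r.snapshot("top")[:,:,::-1]
a=cv2.resize(n[190:330,190:430],(720,420),interpolation=2)
t0=cv2.imread("pics/top0.png")
b=np.hstack([cv2.resize(x[150:330,180:420],(360,180)) for x in(t0,t)])
cv2.imwrite("pics/s7.png",np.vstack([a,b]))
E
```

```text
ee_pos: [0.5806, 0.137, 0.0861]
ft_force: [-3.8, -3.3, 7.8]
ee_pos: [0.5809, 0.1369, 0.0852]
ft_force: [-4.5, -4.4, 10.2]
t: 18.32
ee_pos: [0.5805, 0.1288, 0.1796]
ft_force: [-0.8, 1.3, 0.8]
```

View pics/s7.png

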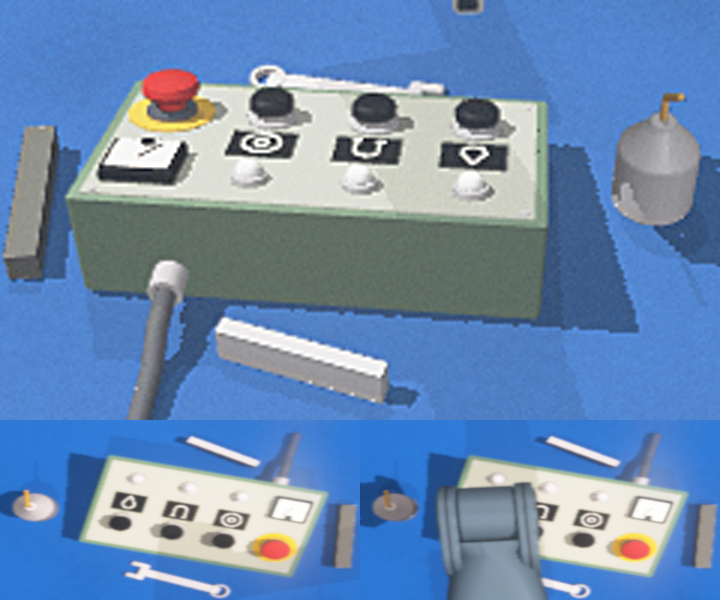

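All three knobs are in, the emergency stop is out, nothing has moved, and the arm is clear.

```bash
python3 -c "
from rig import r
print(r.job_done(), r.sense()['t'])"
```

```text
the job is handed in; nothing more can be done
the job is handed in; nothing more can be done
```

I pushed the three knobs in with shut fingertips in the order magnet, wheel, coolant, and handed the job in at about 18.5 s of the 35 s allowed. The judge gives no verdict, so these results come from my own readings.

- **Knobs:** each one moved at about 3–4 N, then met its stop. The last upward force I read on each was about 10 N (about 12 N in all with the sideways part), against the 30 N limit. In the last scene picture all three heads sit low.
- **Surroundings:** the emergency stop is out. In that picture the desk, oil can, dressing stick, spanner and parallel are where they were, and the can and parallel are upright. In the overhead picture the arm hides part of the desk and spanner.
- **Robot:** the gripper ended about 90 mm above the panel, touching nothing.

**What went wrong:** I first turned the tool the wrong way, and the last joint ran into its range limit. Two moves fell short, the tool picked up a tilt of about 5 degrees, and the fingertips came close over the wheel knob before its turn. No contact force showed there. I backed off, turned the other way and did all three pushes with the tilt, which caused no trouble.

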